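# Boot jack out from under the hut book

## Robot

A 7-joint arm with a two-finger parallel gripper is mounted at the origin on the work surface. World frame = base frame: x ahead of the robot, y to its left, z up, the work surface at z = 0. Lengths are in m, angles in degrees, forces in N, time in s.
With the tool pointing down it reaches from about 0.425 to 0.95 m from the base axis. Payload 16.7 kg.
Tool frame: the origin (TCP) lies between the finger pads; the fingertips stand 8 mm ahead of it and the grasp point (between the pads) lies 11 mm behind it; z points along the fingers, y is the line along which they close (so a half turn about z gives the same grasp; the last joint's range is limited). The gripper opens to 94 mm and grips with 3 to 60 N. Pads are 16 mm wide; open, the fingers measure 119 mm over their backs; the gripper's body (75 mm by 177 mm) begins 78 mm behind the grasp point.
Start: joints at [-75.659, 24.414, 4.234, 92.017, -1.954, 63.644, -3.845], TCP at [0.263, 0.622, 0.213] pointing down, gripper open.
Joint ranges: [-163.25, 163.25], [-28.42, 122.38], [-70.27, 78.77], [12.13, 141.07], [-58.53, 238.53], [9.26, 117.41], [-156.51, 156.51]. Speed limits (degrees/s): [108.29, 108.29, 136.94, 136.94, 172.46, 172.46, 172.46].

## Interface

Orientations are given as a 3x3 rotation matrix whose columns are the frame's x, y, z axes.
In Python, from cell import bot gives the robot as it stands.
- The arm moves only by the tool jog_arm, never from a script. Its argument "targets" is a list of rows, each a list of 5 numbers: the shift along the tool's x, y, z in units of 0.2 m (1.0 is 0.2 m), then the turn about the tool's z in units of 6 degrees (1.0 is 6 degrees), then the closure, from -1 (fully open) to 1 (shut). In form: [[x, y, z, turn, jaw], ...]. A call has exactly 5 rows; each row shifts and turns the commanded pose from where the row before left it, along the tool's axes as they then stand; what a row does not reach is not made up. A row lasts 1/12 s, in which the tool goes at most 41.7 mm and 7.16 degrees, less where a joint would pass 70% of its speed; a pose out of reach is approached as far as the arm can. A call with a number of a shift or a turn outside -1 to 1 is refused whole. A call with a gripper value outside its range is refused whole. The fingers move at their own pace and stop on an object; the grip force is fixed at half the most. Time passes only in rows, so rows that do not move let the fingers close, or fill a call up. It gives the time, the measured TCP pose, the force, the opening and the grip force at its end, in the units of the state.
- bot.sense(): the state, without advancing time (a new reading comes with each control period).
- bot.capture(name): name is "scene" or "top" or "wrist"; returns a dict with "img" (384x512x3 uint8, red, green, blue), "fovy" (degrees; the focal length in pixels is half the picture's height over the tangent of half this angle, whatever the lens; pixels are square), "cx", "cy" (the principal point, pixels), "k1" (the pictures are not rectified: a ray, as slopes to the right and down, at radius r is drawn at 1 + k1 r^2 times it, then the intrinsics apply), "R" (3x3) and "t" (3): a world point X has camera coordinates R X + t. Camera axes: x right, y down, z forward; pixel columns grow to the right and rows downward; lengths in m; the calibration is good to about 2 mm. A picture is of the moment at which its call begins. There is no depth.
- bot.hand_in(): hands the job in; it is judged then, once.
Trained networks look in a picture, given as the dict that the camera call returned (one of the last four; its "shot" number tells which), for a name from the list of things; names that differ only in an ending like _2 or _b are one class to them, and where a whole thing is asked for, a point or a joint stands for the part that bears it (a point fixed in the world has none). Each returns a list of dicts, best first, with "conf" (0 to 1); they miss things now and then, are a little off and sometimes report something else, mostly with a low value. They report only what shows in the picture. A call takes as long as a camera call. They do not tell look-alikes from the thing itself.
- bot.boxes_of(picture, thing): "xy" ([column, row] in pixels, amid what is visible of it).
- bot.mark_of(picture, thing): "xy" ([column, row] in pixels: a listed point, or the origin of a listed thing).
The state is a dict: "t": time; "q": joint angles; "qvel": joint speeds; "joint_torque": joint torques, N m; "eef_pos": TCP position; "eef_rot": TCP orientation; "ft_force": force on the tool from outside, world axes, zero at the start; "moment": the same for the moment, N m; "grip_width": finger opening in m; "grip_force": force on a finger pad.
Only numpy, scipy, OpenCV 4.12 (cv2) and the standard library are available. Lean on these libraries where they do the work, as an engineer would, in place of code of your own. Each camera call takes 0.05 s, during which the arm holds its last target. There are 200 camera calls.

## Task

Someone has piled the hut guest book and a wax tin on the boot jack. Slide that boot jack (not the spare one lying by itself) along the bench, out from under the book and between the two iron pegs, until all of it is past the pegs, and leave it lying flat on the bench. Let the pegs hold the book back: do not lift, tip or handle the book or the tin, which must end with the book flat on the bench just behind the pegs and the tin still standing on it.

Things in the scene. Friction and masses are not known exactly. Their poses are not given: they have to be found in the camera images.
- boot_jack: Flat birch boot jack under the book: loose board 240 mm long, 10 thick. Origin: middle of its notched end, underside; z up; the board runs along its -y: head 92 wide from y 0 to -130 (heel notch 44 wide, 55 deep, in the end at y 0), then straight tail 44 wide to y -240. The tail's last 95 to 115 mm stick out free in front of the pegs; prong tips show behind the book. A like spare lies alone.
- hut_book: Hut guest book, closed rigid hardback, dark covers, 180 (x) by 110 (y) by 16 mm thick, 0.15 to 0.3 kg. Origin: centre of underside; z up. Lies loose and level on the jack, underside 10 mm above the bench, a long side within 5 mm of the pegs, on their +y side. The pegs stop it as the jack is drawn out; it then drops 10 mm to the bench, tilting some 10 degrees on the way.
- wax_tin: Round flat wax tin of bare metal, 72 mm across, 24 mm high, 0.08 kg, standing loose on the book near its middle. Origin: centre of its underside; z up.
- pegs: Two upright blackened iron pegs fixed in the bench, 14 mm thick, 45 mm high, 126 mm clear gap between them. Origin: on the bench top (z = 0) midway between their axes; x runs from peg to peg. The pile is on the +y side, the jack's tail sticks out to -y, so the jack is pulled along -y. The bench in front is clear along the jack's line for 300 mm from the pegs.
There are look-alikes about, which are no part of the job. Leave any red look-alike of the hut_book alone. Of the things shaped like the wax_tin, the metal one is meant.

How it is judged:
By the outcome, as a careful person would: the job done as asked, in the order asked, and still so for the second after the job is handed in, with the robot touching nothing.
It also fails if it takes over 40 s, if anything falls off the work surface, if the arm or the gripper's body presses on something with over 40 N, if the wrist force passes 120 N, or if a joint passes its speed limit or range.

## Working session

There is one attempt and no reset: what is moved stays moved. The work goes in short steps, Python scripts to look and compute and a tool call to move; the robot and the scene stay as the last step left them, time stands still between calls to the robot, and variables do not carry over. Pictures are saved under pics/ and viewed, at most 10 in all, crops included, and the job is handed in when it is done.

Besides the shell and the picture viewer there is one more tool, called after "Request:" as a command line: name --pt "numbers of a row" for each row, then --argument value for the rest. jog_arm: Moves the arm, as the interface text tells. Shifts and turns lie within -1 to 1; 1 stands for 0.2 m of shift or 6 degrees of turn. Its arguments: {"type":"object","properties":{"targets":{"type":"array","items":{"type":"array","items":{"type":"number","minimum":-1,"maximum":1}}}},"required":["targets"]}

```bash
mkdir -p pics
cat > h.py <<'E'
import numpy as np, cv2
from cell import bot
def cap(n,save=None):
    c=bot.capture(n)
    if save: cv2.imwrite('pics/'+save,cv2.cvtColor(c['img'],cv2.COLOR_RGB2BGR))
    return c
def K(c):
    f=c['img'].shape[0]/2/np.tan(np.radians(c['fovy'])/2)
    return np.array([[f,0,c['cx']],[0,f,c['cy']],[0,0,1.]]), np.array([c['k1'],0,0,0,0.])
def ray(c,p):
    k,d=K(c); u=cv2.undistortPoints(np.array([[p]],float),k,d)[0,0]
    R=np.array(c['R']);t=np.array(c['t'])
    return -R.T@t, R.T@np.array([u[0],u[1],1.])
def onz(c,p,z):
    o,d=ray(c,p); return o+d*(z-o[2])/d[2]
def tri(c1,p1,c2,p2):
    A=np.zeros((3,3));b=np.zeros(3);rs=[ray(c1,p1),ray(c2,p2)]
    for o,d in rs:
        d=d/np.linalg.norm(d);P=np.eye(3)-np.outer(d,d);A+=P;b+=P@o
    X=np.linalg.solve(A,b); return X,[np.linalg.norm(np.cross(X-o,d/np.linalg.norm(d))) for o,d in rs]
def proj(c,X):
    k,d=K(c);R=np.array(c['R'],float);t=np.array(c['t'],float)
    return cv2.projectPoints(np.array(X,float).reshape(-1,1,3),cv2.Rodrigues(R)[0],t,k,d)[0][:,0]
E
python3 - <<'E'
from h import *
np.set_printoptions(precision=4,suppress=True)
im=[]
for n in('scene','top','wrist'):
    c=cap(n,n+'0.png'); im.append(c)
    for th in('boot_jack','hut_book','wax_tin','pegs'):
        for f in('boxes_of','mark_of'):
            print(n,th,f,[(np.round(d['xy'],1).tolist(),round(d['conf'],2),np.round(onz(c,d['xy'],0.01)[:2],3).tolist()) for d in getattr(bot,f)(c,th)])
s=bot.sense();print(s['eef_pos'],s['eef_rot'],s['ft_force'],s['grip_width'],s['t'])
E
```

```text
scene boot_jack boxes_of [([270.4, 248.1], 0.85, [0.572, 0.095])]
scene boot_jack mark_of [([352.9, 265.0], 0.78, [0.592, 0.266])]
scene hut_book boxes_of [([149.5, 168.5], 0.9, [0.389, -0.212]), ([325.2, 258.9], 0.89, [0.584, 0.209]), ([321.4, 239.2], 0.73, [0.538, 0.2])]
scene hut_book mark_of [([323.8, 250.7], 0.74, [0.565, 0.206]), ([147.7, 166.4], 0.67, [0.383, -0.218])]
scene wax_tin boxes_of [([321.6, 237.7], 0.65, [0.534, 0.2]), ([390.5, 249.6], 0.61, [0.546, 0.345])]
scene wax_tin mark_of [([321.1, 239.7], 0.92, [0.539, 0.199]), ([389.8, 251.1], 0.68, [0.55, 0.343])]
scene pegs boxes_of [([322.2, 234.4], 0.46, [0.525, 0.201])]
scene pegs mark_of []
top boot_jack boxes_of [([227.2, 166.3], 0.78, [0.562, 0.103])]
top boot_jack mark_of [([145.3, 159.6], 0.87, [0.578, 0.272])]
top hut_book boxes_of [([163.1, 155.8], 0.69, [0.586, 0.235]), ([387.6, 256.9], 0.66, [0.371, -0.219]), ([209.4, 137.4], 0.55, [0.625, 0.14])]
top hut_book mark_of [([181.0, 166.9], 0.87, [0.562, 0.198]), ([387.4, 254.6], 0.81, [0.376, -0.219])]
top wax_tin boxes_of [([108.5, 177.5], 0.66, [0.541, 0.347]), ([178.0, 167.9], 0.58, [0.56, 0.204])]
top wax_tin mark_of [([112.8, 178.9], 0.75, [0.538, 0.338]), ([179.1, 169.0], 0.71, [0.557, 0.201])]
top pegs boxes_of [([208.1, 138.3], 0.45, [0.623, 0.143])]
top pegs mark_of [([180.1, 166.9], 0.56, [0.562, 0.2])]
wrist boot_jack boxes_of []
wrist boot_jack mark_of []
wrist hut_book boxes_of []
wrist hut_book mark_of []
wrist wax_tin boxes_of []
wrist wax_tin mark_of []
wrist pegs boxes_of []
wrist pegs mark_of []
[0.2627 0.6217 0.2135] [[-0.9211  0.3893 -0.    ]
 [ 0.3893  0.9211 -0.0001]
 [ 0.     -0.0001 -1.    ]] [-0.0433  0.002   0.3509] 0.09414560299074112 1.35
```

View pics/top0.png

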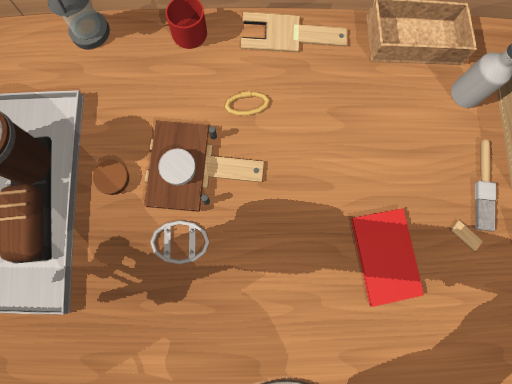

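View pics/scene0.png

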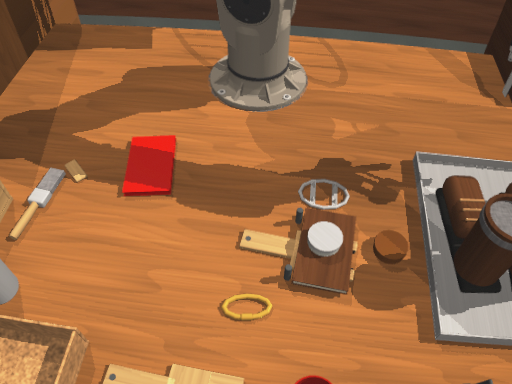

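The top view shows the metal tin at (177,167) on the brown book. The target jack's tail runs from (207,165) to its end at (264,171), with pegs at (212,132) and (206,200). The spare jack is at (295,32), and a red book and a wooden tin also lie about. The scene view shows the tail end at about (241,239). Next I measure the tail outline in both views.

Run:
```python
from h import *
np.set_printoptions(precision=4,suppress=True)
out=[];C={}
for n,(x0,y0,x1,y1) in dict(top=(140,110,280,215),scene=(230,195,370,300)).items():
    c=cap(n);C[n]=c
    im=c['img'];hsv=cv2.cvtColor(im,cv2.COLOR_RGB2HSV)
    px=im[168,235] if n=='top' else im[243,265]
    print(n,px,hsv[168,235] if n=='top' else hsv[243,265], im[185,240] if n=='top' else im[270,240])
    m=(np.abs(im.astype(int)-px).sum(2)<75).astype(np.uint8)
    m=cv2.morphologyEx(m,cv2.MORPH_OPEN,np.ones((3,3)))
    N,L,S,_=cv2.connectedComponentsWithStats(m)
    l=L[168,235] if n=='top' else L[243,265]
    print(S[l])
    cn=max(cv2.findContours((L==l).astype(np.uint8),0,2)[0],key=cv2.contourArea)
    r=cv2.boxPoints(cv2.minAreaRect(cn)); print(r)
    for z in(0.,0.01): print(z,[onz(c,p,z)[:2].round(4) for p in r])
    crop=cv2.resize(im[y0:y1,x0:x1],None,fx=5,fy=5,interpolation=cv2.INTER_CUBIC)
    cv2.polylines(crop,[((r-[x0,y0]+.5)*5).astype(int)],True,(0,255,0),1)
    cv2.imwrite('pics/%s1.png'%n,crop[:,:,::-1])
```

```text
top [225 187 137] [ 17 100 225] [193 133  84]
[215 157  48  24 896]
[[214.6541 176.3435]
 [216.7259 156.3165]
 [263.1259 161.1164]
 [261.0541 181.1435]]
0.0 [array([0.5436, 0.1292]), array([0.5866, 0.125 ]), array([0.5754, 0.0282]), array([0.5325, 0.0333])]
0.01 [array([0.5411, 0.1284]), array([0.5836, 0.1244]), array([0.5725, 0.0287]), array([0.5302, 0.0337])]
scene [231 185 117] [ 18 126 231] [209 130  68]
[240 230  49  25 756]
[[239.5701 245.088 ]
 [243.0905 227.9892]
 [288.5461 237.3477]
 [285.0258 254.4465]]
0.0 [array([0.5669, 0.0301]), array([0.5232, 0.0315]), array([0.535 , 0.1309]), array([0.5778, 0.1268])]
0.01 [array([0.5729, 0.0312]), array([0.5298, 0.0326]), array([0.5414, 0.1308]), array([0.5837, 0.1267])]
```

View pics/top1.png

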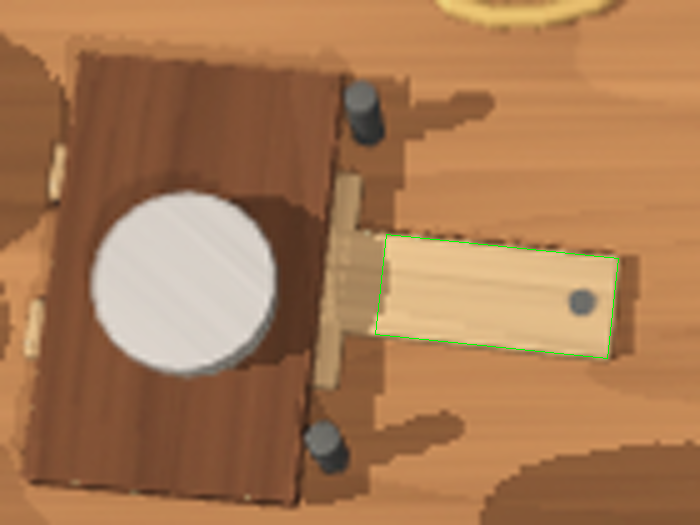

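View pics/scene1.png

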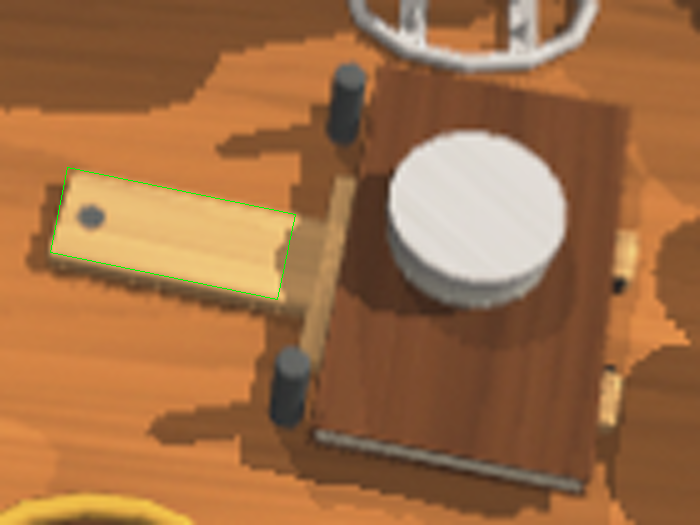

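Both views put the tail end's corners on the z = 10 mm plane within about 2.5 mm of each other, and the width comes out at 43 mm. So the tail lies flat at the expected height. The prongs, pegs and tin are as described. Next come the peg positions and the move plan.

```bash
cat > plan.py <<'E'
from h import *
def plan(goal,ydir,n,up=0):
    """rows: n equal rows from the present pose to goal with tool y along ydir (level)"""
    s=bot.sense();p=np.array(s['eef_pos']);R=np.array(s['eef_rot'])
    yaw=np.arctan2(R[1,1],R[0,1]);a=np.arctan2(ydir[1],ydir[0])
    d=(a-yaw+np.pi)%(2*np.pi)-np.pi
    u=round(-np.degrees(d)/6/n,3); step=(np.array(goal)-p)/n
    for i in range(n):
        y=yaw-np.radians(6*u)*i
        ty=np.array([np.cos(y),np.sin(y),0]);tz=np.array([0,0,-1.]);tx=np.cross(ty,tz)
        v=[step@tx/.2,step@ty/.2,step@tz/.2]
        print([round(float(x),3) for x in v]+[u],end=',' if i%5<4 else '\n')
E
python3 - <<'E'
from h import *; from plan import plan
np.set_printoptions(precision=4,suppress=True)
t=cap('top');s=cap('scene')
P=[tri(t,a,s,b) for a,b in(((212.4,129),(299.8,209.6)),((204.6,197.4),(288.6,267)))]
# scene order may be swapped: scene looks back at robot
P=[tri(t,a,s,b) for a,b in(((212.4,129),(288.6,267)),((204.6,197.4),(299.8,209.6)))]
print(P); d=P[0][0]-P[1][0];print(np.linalg.norm(d[:2]),d,(P[0][0]+P[1][0])/2)
X,e=tri(t,(140+582/5-.5,110+302/5-.5),s,(230+91/5-.5,195+216/5-.5));print('hole',X,e)
X,e=tri(t,(140+610/5-.5,110+358/5-.5),s,(230+67/5-.5,195+168/5-.5));print('corner1',X,e)
X,e=tri(t,(140+618/5-.5,110+257/5-.5),s,(230+51/5-.5,195+253/5-.5));print('corner2',X,e)
p=bot.sense()['eef_pos']
plan([0.5554,0.0665,0.2135],(0.993,-0.115),20)
E
```

```text
[(array([0.6307, 0.1332, 0.0436]), [np.float64(0.002165870546765478), np.float64(0.002165870546765452)]), (array([0.4912, 0.1469, 0.0434]), [np.float64(0.0017035075163172066), np.float64(0.0017035075163171647)])]
0.14017104518169854 [ 0.1395 -0.0138  0.0002] [0.5609 0.1401 0.0435]
hole [0.5536 0.0448 0.0111] [np.float64(0.0008597938192158855), np.float64(0.0008597938192158644)]
corner1 [0.5302 0.0326 0.0102] [np.float64(0.0002912014517934572), np.float64(0.00029120145179348396)]
corner2 [0.5729 0.0301 0.0099] [np.float64(0.0013525143465023613), np.float64(0.0013525143465023845)]
[-0.121, -0.099, -0.0, np.float64(0.614)],[-0.128, -0.091, -0.0, np.float64(0.614)],[-0.133, -0.083, -0.0, np.float64(0.614)],[-0.138, -0.074, -0.0, np.float64(0.614)],[-0.143, -0.065, -0.0, np.float64(0.614)]
[-0.147, -0.056, -0.0, np.float64(0.614)],[-0.15, -0.046, -0.0, np.float64(0.614)],[-0.153, -0.037, -0.0, np.float64(0.614)],[-0.155, -0.027, -0.0, np.float64(0.614)],[-0.156, -0.017, -0.0, np.float64(0.614)]
[-0.157, -0.007, -0.0, np.float64(0.614)],[-0.157, 0.003, -0.0, np.float64(0.614)],[-0.156, 0.013, -0.0, np.float64(0.614)],[-0.155, 0.023, -0.0, np.float64(0.614)],[-0.153, 0.033, -0.0, np.float64(0.614)]
[-0.151, 0.043, -0.0, np.float64(0.614)],[-0.148, 0.053, -0.0, np.float64(0.614)],[-0.144, 0.062, -0.0, np.float64(0.614)],[-0.14, 0.071, -0.0, np.float64(0.614)],[-0.135, 0.08, -0.0, np.float64(0.614)]
```

Request:
jog_arm --pt "0 0 -0.15 0 -1" --pt "0 0 -0.15 0 -1" --pt "0 0 -0.15 0 -1" --pt "0 0 -0.1 0 -1" --pt "0 0 0 0 -1"

```text
t: 1.97
eef_pos: [0.2634, 0.6232, 0.3285]
eef_rot: [[-0.921, 0.389, 0.002], [0.389, 0.921, 0.006], [0.001, 0.006, -1.0]]
ft_force: [-0.8, -0.3, 0.0]
grip_width: 0.0941
grip_force: 0.0
```

Peg spacing comes out at 140.2 mm against 140 expected, peg height at 43.5 mm, and the tail corners at z of about 10 mm, so everything agrees. I now travel over to the tail.

Request:
jog_arm --pt "-0.121 -0.099 0 0.614 -1" --pt "-0.128 -0.091 0 0.614 -1" --pt "-0.133 -0.083 0 0.614 -1" --pt "-0.138 -0.074 0 0.614 -1" --pt "-0.143 -0.065 0 0.614 -1"

```text
t: 2.38
eef_pos: [0.3364, 0.4816, 0.3229]
eef_rot: [[-0.749, 0.663, -0.0], [0.663, 0.749, -0.0], [-0.0, -0.0, -1.0]]
ft_force: [-0.1, 0.1, 0.4]
grip_width: 0.0939
grip_force: 0.0
```

Request:
jog_arm --pt "-0.147 -0.056 0 0.614 -1" --pt "-0.15 -0.046 0 0.614 -1" --pt "-0.153 -0.037 0 0.614 -1" --pt "-0.155 -0.027 0 0.614 -1" --pt "-0.156 -0.017 0 0.614 -1"

```text
t: 2.8
eef_pos: [0.4096, 0.3425, 0.3231]
eef_rot: [[-0.501, 0.865, -0.0], [0.865, 0.501, -0.0], [0.0, -0.0, -1.0]]
ft_force: [0.8, -0.1, 0.3]
grip_width: 0.094
grip_force: 0.0
```

Request:
jog_arm --pt "-0.157 -0.007 0 0.614 -1" --pt "-0.157 0.003 0 0.614 -1" --pt "-0.156 0.013 0 0.614 -1" --pt "-0.155 0.023 0 0.614 -1" --pt "-0.153 0.033 0 0.614 -1"

```text
t: 3.22
eef_pos: [0.4823, 0.2037, 0.3232]
eef_rot: [[-0.202, 0.979, -0.0], [0.979, 0.202, 0.0], [0.0, -0.0, -1.0]]
ft_force: [0.7, 0.4, -0.1]
grip_width: 0.0941
grip_force: 0.0
```

Request:
jog_arm --pt "-0.151 0.043 0 0.614 -1" --pt "-0.148 0.053 0 0.614 -1" --pt "-0.144 0.062 0 0.614 -1" --pt "-0.14 0.071 0 0.614 -1" --pt "-0.135 0.08 0 0.614 -1"

```text
t: 3.63
eef_pos: [0.5554, 0.0648, 0.3232]
eef_rot: [[0.118, 0.993, -0.0], [0.993, -0.118, 0.0], [0.0, -0.0, -1.0]]
ft_force: [0.8, 1.0, 0.0]
grip_width: 0.0942
grip_force: 0.0
```

Request:
jog_arm --pt "0 0 0.15 0 -1" --pt "0 0 0.15 0 -1" --pt "0 0 0.15 0 -1" --pt "0 0 0.15 0 -1" --pt "0 0 0 0 -1"

```text
t: 4.05
eef_pos: [0.5522, 0.0659, 0.1985]
eef_rot: [[0.115, 0.993, -0.007], [0.993, -0.115, -0.003], [-0.003, -0.006, -1.0]]
ft_force: [-1.1, 0.5, -0.5]
grip_width: 0.094
grip_force: 0.0
```

Run:
```python
from h import *
from plan import plan
np.set_printoptions(precision=4,suppress=True)
c=cap('wrist','wrist1.png');s=bot.sense();print(s['eef_pos'],np.array(s['eef_rot'])[:,2])
print(proj(c,[[.5302,.033,.01],[.5729,.03,.01],[.5411,.1295,.01],[.5836,.1255,.01],[.6307,.1332,.0436],[.4912,.1469,.0434]]))
plan([0.5554,0.0665,0.0100],(0.993,-0.115),10)
```

```text
[0.5535 0.0659 0.2014] [-0.0045 -0.002  -1.    ]
[[245.3721 196.3466]
 [281.9863 194.8273]
 [244.1792 110.9979]
 [283.3112 110.1318]
 [333.0278  97.0375]
 [189.7742  99.6609]]
[0.0, 0.001, 0.096, np.float64(-0.0)],[0.0, 0.001, 0.096, np.float64(-0.0)],[0.0, 0.001, 0.096, np.float64(-0.0)],[0.0, 0.001, 0.096, np.float64(-0.0)],[0.0, 0.001, 0.096, np.float64(-0.0)]
[0.0, 0.001, 0.096, np.float64(-0.0)],[0.0, 0.001, 0.096, np.float64(-0.0)],[0.0, 0.001, 0.096, np.float64(-0.0)],[0.0, 0.001, 0.096, np.float64(-0.0)],[0.0, 0.001, 0.096, np.float64(-0.0)]
```

View pics/wrist1.png

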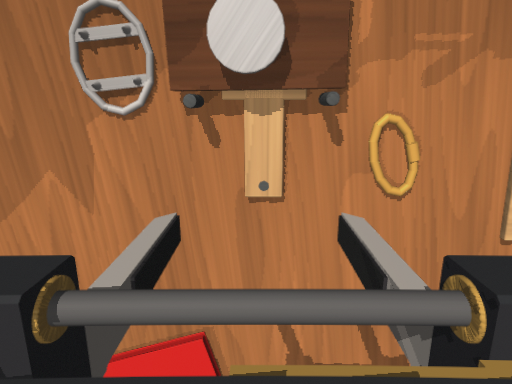

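The wrist view shows the tail end's corners at (246,197) and (284,196), within 2 px of the projected model. The tail is centred between the fingers. I descend and grip.

Request:
jog_arm --pt "0 0 0.14 0 -1" --pt "0 0 0.16 0 -1" --pt "0 0 0.16 0 -1" --pt "0 0 0.14 0 -1" --pt "0 0 0.12 0 -1"

```text
t: 4.52
eef_pos: [0.556, 0.0668, 0.0596]
eef_rot: [[0.114, 0.993, 0.001], [0.993, -0.114, 0.001], [0.001, 0.001, -1.0]]
ft_force: [0.6, 0.7, 0.0]
grip_width: 0.0939
grip_force: 0.0
```

Request:
jog_arm --pt "0 0 0.1 0 -1" --pt "0 0 0.07 0 -1" --pt "0 0 0.04 0 -1" --pt "0 0 0.02 0 -1" --pt "0 0 0.01 0 -1"

```text
t: 4.93
eef_pos: [0.556, 0.0666, 0.0123]
eef_rot: [[0.115, 0.993, 0.001], [0.993, -0.115, 0.0], [0.001, 0.001, -1.0]]
ft_force: [-0.3, -0.2, 0.5]
grip_width: 0.0936
grip_force: 0.0
```

Request:
jog_arm --pt "0 0 0 0 0" --pt "0 0 0 0 0" --pt "0 0 0 0 1" --pt "0 0 0 0 1" --pt "0 0 0 0 1"

```text
t: 5.35
eef_pos: [0.5553, 0.0664, 0.0119]
eef_rot: [[0.115, 0.993, 0.001], [0.993, -0.115, 0.0], [0.0, 0.0, -1.0]]
ft_force: [-0.5, -0.7, -0.2]
grip_width: 0.064
grip_force: 0.0
```

Request:
jog_arm --pt "0 0 0 0 1" --pt "0 0 0 0 1" --pt "0 0 0 0 1" --pt "0 0 0 0 1" --pt "0 0 0 0 1"

```text
t: 5.77
eef_pos: [0.5553, 0.0663, 0.0116]
eef_rot: [[0.115, 0.993, 0.0], [0.993, -0.115, 0.0], [0.0, 0.0, -1.0]]
ft_force: [-0.1, -0.1, 2.4]
grip_width: 0.0438
grip_force: 30.0
```

Grip is firm: 43.8 mm opening, matching the 44 mm tail, at 30 N. I pull slowly along the tail axis (tool -x).

Request:
jog_arm --pt "-0.005 0 0 0 1" --pt "-0.008 0 0 0 1" --pt "-0.01 0 0 0 1" --pt "-0.01 0 0 0 1" --pt "-0.01 0 0 0 1"

```text
t: 6.18
eef_pos: [0.5542, 0.0579, 0.0115]
eef_rot: [[0.114, 0.993, 0.0], [0.993, -0.114, 0.0], [0.0, -0.0, -1.0]]
ft_force: [1.1, 5.2, 1.5]
grip_width: 0.0438
grip_force: 30.0
```

Request:
jog_arm --pt "-0.012 0 0 0 1" --pt "-0.015 0 0 0 1" --pt "-0.015 0 0 0 1" --pt "-0.015 0 0 0 1" --pt "-0.015 0 0 0 1"

```text
t: 6.6
eef_pos: [0.5525, 0.0433, 0.0115]
eef_rot: [[0.115, 0.993, 0.0], [0.993, -0.115, 0.0], [0.0, 0.0, -1.0]]
ft_force: [0.5, 5.4, 2.0]
grip_width: 0.0437
grip_force: 30.0
```

Request:
jog_arm --pt "-0.015 0 0 0 1" --pt "-0.015 0 0 0 1" --pt "-0.015 0 0 0 1" --pt "-0.015 0 0 0 1" --pt "-0.015 0 0 0 1"

```text
t: 7.02
eef_pos: [0.5508, 0.0284, 0.0115]
eef_rot: [[0.115, 0.993, 0.0], [0.993, -0.115, 0.0], [0.0, 0.0, -1.0]]
ft_force: [0.5, 5.0, 1.8]
grip_width: 0.0434
grip_force: 30.0
```

Run:
```python
from h import *
a=cap('top')['img'][110:215,140:290];b=cap('scene')['img'][195:300,215:365]
o=np.vstack([cv2.resize(i,None,fx=2.8,fy=2.8) for i in(a,b)])
cv2.imwrite('pics/mid.png',o[:,:,::-1])
```

```text
(no output)
```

View pics/mid.png

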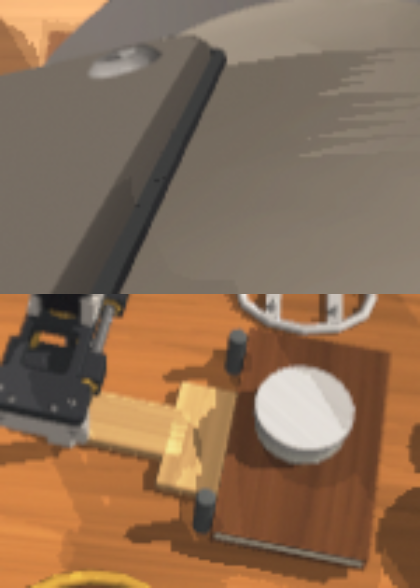

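The scene half of the view shows the book stopped at the pegs with the tin on it. The jack head, at about (200,435) in the crop, is sliding out centrally between the pegs. I keep pulling, slower where the book tips.

Request:
jog_arm --pt "-0.015 0 0 0 1" --pt "-0.015 0 0 0 1" --pt "-0.015 0 0 0 1" --pt "-0.015 0 0 0 1" --pt "-0.015 0 0 0 1"

```text
t: 7.53
eef_pos: [0.5491, 0.0138, 0.0115]
eef_rot: [[0.114, 0.993, 0.0], [0.993, -0.114, 0.0], [0.0, 0.0, -1.0]]
ft_force: [0.4, 4.9, 2.5]
grip_width: 0.0431
grip_force: 30.0
```

Request:
jog_arm --pt "-0.012 0 0 0 1" --pt "-0.01 0 0 0 1" --pt "-0.01 0 0 0 1" --pt "-0.01 0 0 0 1" --pt "-0.01 0 0 0 1"

```text
t: 7.95
eef_pos: [0.5479, 0.0036, 0.0115]
eef_rot: [[0.114, 0.993, 0.0], [0.993, -0.114, 0.0], [0.0, -0.0, -1.0]]
ft_force: [1.5, 5.4, 3.0]
grip_width: 0.0437
grip_force: 30.0
```

Request:
jog_arm --pt "-0.01 0 0 0 1" --pt "-0.01 0 0 0 1" --pt "-0.01 0 0 0 1" --pt "-0.01 0 0 0 1" --pt "-0.01 0 0 0 1"

```text
t: 8.37
eef_pos: [0.5468, -0.0062, 0.0115]
eef_rot: [[0.114, 0.993, -0.0], [0.993, -0.114, 0.0], [0.0, -0.0, -1.0]]
ft_force: [0.1, 6.4, 1.6]
grip_width: 0.0434
grip_force: 30.0
```

Request:
jog_arm --pt "-0.01 0 0 0 1" --pt "-0.01 0 0 0 1" --pt "-0.01 0 0 0 1" --pt "-0.01 0 0 0 1" --pt "-0.01 0 0 0 1"

```text
t: 8.78
eef_pos: [0.5456, -0.0161, 0.0115]
eef_rot: [[0.114, 0.993, 0.0], [0.993, -0.114, 0.001], [0.001, -0.0, -1.0]]
ft_force: [1.4, 6.6, 2.6]
grip_width: 0.0431
grip_force: 30.0
```

Run:
```python
from h import *
b=cap('scene')['img'][185:305,190:370]
cv2.imwrite('pics/mid2.png',cv2.resize(b,None,fx=3,fy=3)[:,:,::-1])
```

```text
(no output)
```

View pics/mid2.png

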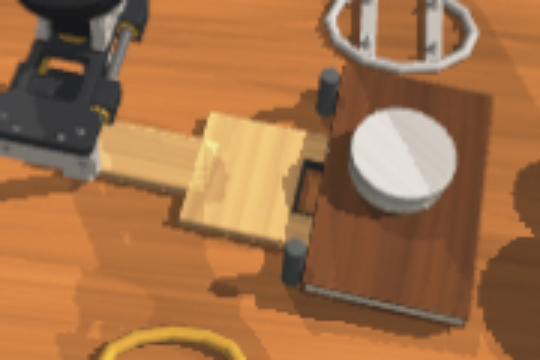

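The notch is now emerging at about (310,185), and the book has tilted back onto the bench with the tin in place. I continue past the drop.

Request:
jog_arm --pt "-0.01 0 0 0 1" --pt "-0.01 0 0 0 1" --pt "-0.01 0 0 0 1" --pt "-0.01 0 0 0 1" --pt "-0.01 0 0 0 1"

```text
t: 9.25
eef_pos: [0.5444, -0.0268, 0.0115]
eef_rot: [[0.115, 0.993, 0.0], [0.993, -0.115, -0.0], [-0.0, 0.0, -1.0]]
ft_force: [0.4, 3.7, 4.8]
grip_width: 0.0436
grip_force: 30.0
```

Request:
jog_arm --pt "-0.01 0 0 0 1" --pt "-0.01 0 0 0 1" --pt "-0.01 0 0 0 1" --pt "-0.01 0 0 0 1" --pt "-0.01 0 0 0 1"

```text
t: 9.67
eef_pos: [0.5433, -0.0366, 0.0115]
eef_rot: [[0.115, 0.993, 0.0], [0.993, -0.115, 0.0], [0.0, 0.0, -1.0]]
ft_force: [-0.7, 3.6, 5.7]
grip_width: 0.0438
grip_force: 30.0
```

Request:
jog_arm --pt "-0.01 0 0 0 1" --pt "-0.01 0 0 0 1" --pt "-0.01 0 0 0 1" --pt "-0.01 0 0 0 1" --pt "-0.01 0 0 0 1"

```text
t: 10.08
eef_pos: [0.5421, -0.0465, 0.0115]
eef_rot: [[0.115, 0.993, -0.0], [0.993, -0.115, -0.0], [-0.0, -0.0, -1.0]]
ft_force: [0.9, 3.8, 5.3]
grip_width: 0.0434
grip_force: 30.0
```

Request:
jog_arm --pt "-0.01 0 0 0 1" --pt "-0.01 0 0 0 1" --pt "-0.01 0 0 0 1" --pt "-0.01 0 0 0 1" --pt "-0.01 0 0 0 1"

```text
t: 10.5
eef_pos: [0.5409, -0.0565, 0.0115]
eef_rot: [[0.115, 0.993, -0.0], [0.993, -0.115, -0.0], [-0.0, -0.0, -1.0]]
ft_force: [-0.1, 3.4, 4.9]
grip_width: 0.0437
grip_force: 30.0
```

Request:
jog_arm --pt "-0.01 0 0 0 1" --pt "-0.01 0 0 0 1" --pt "-0.015 0 0 0 1" --pt "-0.015 0 0 0 1" --pt "-0.015 0 0 0 1"

```text
t: 10.92
eef_pos: [0.5394, -0.0695, 0.0115]
eef_rot: [[0.115, 0.993, -0.0], [0.993, -0.115, -0.0], [-0.0, -0.0, -1.0]]
ft_force: [-0.2, 3.0, 5.2]
grip_width: 0.0436
grip_force: 30.0
```

Request:
jog_arm --pt "-0.02 0 0 0 1" --pt "-0.02 0 0 0 1" --pt "-0.02 0 0 0 1" --pt "-0.02 0 0 0 1" --pt "-0.02 0 0 0 1"

```text
t: 11.33
eef_pos: [0.5371, -0.0895, 0.0115]
eef_rot: [[0.115, 0.993, -0.0], [0.993, -0.115, -0.0], [-0.0, -0.0, -1.0]]
ft_force: [0.6, 3.1, 5.4]
grip_width: 0.0435
grip_force: 30.0
```

Request:
jog_arm --pt "-0.02 0 0 0 1" --pt "-0.02 0 0 0 1" --pt "-0.015 0 0 0 1" --pt "-0.01 0 0 0 1" --pt "-0.005 0 0 0 1"

```text
t: 11.75
eef_pos: [0.5354, -0.1036, 0.0115]
eef_rot: [[0.115, 0.993, -0.0], [0.993, -0.115, -0.0], [-0.0, -0.0, -1.0]]
ft_force: [-0.6, 3.8, 5.7]
grip_width: 0.0435
grip_force: 30.0
```

Run:
```python
from h import *
b=cap('scene')['img'][175:305,150:370]
cv2.imwrite('pics/mid3.png',cv2.resize(b,None,fx=3,fy=3)[:,:,::-1])
```

```text
(no output)
```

View pics/mid3.png

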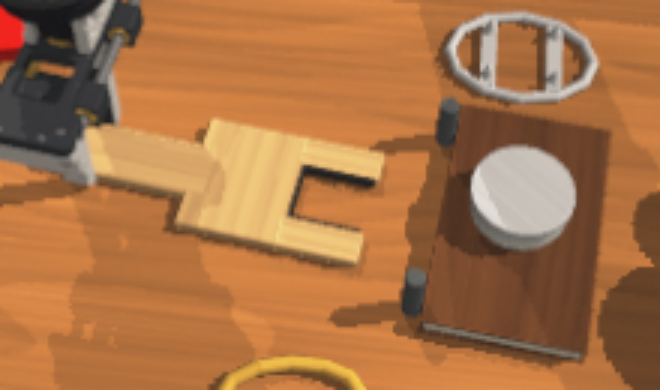

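All of the jack is past the pegs, with its prong tips at about (370,180) and (350,260). The book lies behind the pegs and the tin stands on it. I release gently and rise.

Request:
jog_arm --pt "0 0 0 0 -0.3" --pt "0 0 0 0 -0.3" --pt "0 0 0 0 -0.3" --pt "0 0 0 0 -0.3" --pt "0 0 0 0 -0.3"

```text
t: 12.22
eef_pos: [0.5354, -0.1031, 0.0114]
eef_rot: [[0.115, 0.993, -0.0], [0.993, -0.115, -0.0], [-0.0, -0.0, -1.0]]
ft_force: [0.2, 1.2, 0.0]
grip_width: 0.0608
grip_force: 0.0
```

Request:
jog_arm --pt "0 0 -0.02 0 -0.3" --pt "0 0 -0.05 0 -0.3" --pt "0 0 -0.1 0 -0.3" --pt "0 0 -0.15 0 -0.3" --pt "0 0 -0.15 0 -0.3"

```text
t: 12.63
eef_pos: [0.535, -0.1033, 0.1069]
eef_rot: [[0.115, 0.993, -0.001], [0.993, -0.115, -0.0], [-0.001, -0.001, -1.0]]
ft_force: [0.8, 1.2, 0.7]
grip_width: 0.0611
grip_force: 0.0
```

Request:
jog_arm --pt "-0.1 0 -0.15 0 -0.3" --pt "-0.15 0 -0.15 0 -0.3" --pt "-0.15 0 -0.1 0 -0.3" --pt "-0.15 0 0 0 -0.3" --pt "-0.1 0 0 0 -0.3"

```text
t: 13.05
eef_pos: [0.5206, -0.2346, 0.1876]
eef_rot: [[0.117, 0.993, 0.004], [0.993, -0.117, -0.001], [-0.0, 0.004, -1.0]]
ft_force: [-0.1, -0.3, 0.1]
grip_width: 0.061
grip_force: 0.0
```

Request:
jog_arm --pt "-0.15 0 0 0 -0.3" --pt "-0.15 0 0 0 -0.3" --pt "-0.1 0 0 0 -0.3" --pt "0 0 0 0 -0.3" --pt "0 0 0 0 -0.3"

```text
t: 13.47
eef_pos: [0.5109, -0.3122, 0.1856]
eef_rot: [[0.117, 0.993, 0.0], [0.993, -0.117, -0.0], [-0.0, 0.0, -1.0]]
ft_force: [-0.2, 0.1, 0.3]
grip_width: 0.0612
grip_force: 0.0
```

Run:
```python
from h import *
t=cap('top')['img'][100:230,130:330];b=cap('scene')['img'][175:305,150:350+20]
f=lambda i:cv2.resize(i,(660,290))
cv2.imwrite('pics/end.png',np.vstack([f(t),f(b)])[:,:,::-1])
```

```text
(no output)
```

View pics/end.png

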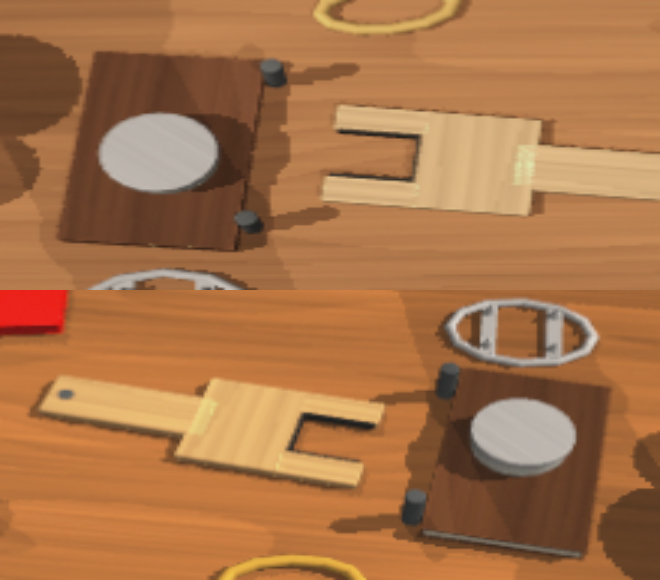

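Both views show the jack flat and clear of the pegs, the book flat just behind them, and the tin standing on it. The arm touches nothing, so I hand in.

```bash
python3 -c "
from cell import bot
print(bot.hand_in())"
```

```text
the job is handed in; nothing more can be done
None
```

The job is handed in: the boot jack was drawn out between the pegs and lies flat on the bench beyond them, with the book flat just behind the pegs and the tin still standing on it.

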